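# Timed dry run over a weld seam

### The arm

A 6-joint arm with a two-finger parallel gripper is mounted at the origin on the work surface. World frame = base frame: x ahead of the robot, y to its left, z up, the work surface at z = 0. Lengths are in m, angles in rad, forces in N, time in s.
With the tool pointing down it reaches from about 0.35 to 0.975 m from the base axis. Payload 4.9 kg.
Tool frame: the origin (TCP) lies midway between the tips of the shut fingers; the grasp point (between the pads) lies 19 mm behind it; z points along the fingers, y is the direction in which the jaws open and shut (so a half turn about z gives the same grasp; the last joint's range is limited). The gripper opens to 85 mm and grips with 20 to 120 N. Pads are 22 mm wide; open, the fingers measure 114 mm over their backs; the gripper's body (76 mm by 85 mm) begins 54 mm behind the grasp point. The pads swing forward as they close: fully open they stand 13 mm farther back than shut.
Start: joints at [-1.411, 0.053, 1.613, -0, 1.476, -0.119], TCP at [0.172, -0.601, 0.231] pointing down, gripper open.
Joint ranges: [-3.01, 3.01], [-1.01, 2.22], [0.06, 2.58], [-1.02, 4.17], [0.09, 2.62], [-3.14, 3.14]. Speed limits (rad/s): [2.57, 2.57, 3.14, 3.14, 3.14, 3.14].

### API

Orientations are given as a unit quaternion [w, x, y, z].
In Python, from plant import * gives the robot as it stands.
- The arm moves only by the tool step_arm, never from a script. Its argument "rows" is a list of rows, each an object of numbers: "claw": the closure, from -1 (fully open) to 1 (shut), so that 0 is half open; "x", "y", "z": the shift along the tool's x, y, z scaled (see below); "wx", "wy", "wz": the turn, a rotation vector about the tool's x, y, z scaled (see below). A call has exactly 8 rows; each row is the pose to reach, as a shift and turn from the pose commanded when the call began, along the tool's axes at that moment; what a row does not reach only later rows make up. The controller multiplies each number of a shift by 0.1 m and each number of a turn by 2 rad. A row lasts 1/8 s, in which the tool goes at most 62.5 mm and 10.7 degrees, less where a joint would pass 70% of its speed; a pose out of reach is approached as far as the arm can. A call with a number of a shift or a turn outside -1 to 1 is refused whole. A call with a gripper value outside its range is refused whole. The fingers move at their own pace and stop on an object; the grip force is fixed at half the most. Time passes only in rows, so rows that repeat a pose let the fingers close, or fill a call up. It gives the time, the measured TCP pose, the force and the opening at its end, in the units of the state.
- state(): the state, without advancing time (a new reading comes with each control period).
- grab_frame(name): name is "scene" or "top" or "wrist"; returns the picture (420x560x3 uint8, red, green, blue); there is no depth.
- get_calibration(name): a dict with "fov_y" (degrees; the focal length in pixels is half the picture's height over the tangent of half this angle, whatever the lens; pixels are square), "cx", "cy" (the principal point, pixels), "T" (4x4, takes a point from camera to world coordinates); the wrist camera has in their place "tool_from_camera" (4x4, takes a point from camera to tool coordinates, whose origin is the TCP and whose axes are the flange's). Camera axes: x right, y down, z forward; pixel columns grow to the right and rows downward; lengths in m; the calibration is good to about 2 mm. A picture is of the moment at which its call begins: read the wrist's pose just before it. get_calibration takes no time and is no camera call.
- job_done(): hands the job in, once; it reports no verdict.
The state is a dict: "time": time; "joint_pos": joint angles; "joint_vel": joint speeds; "joint_efforts": joint torques, N m; "tool_pos": TCP position; "tool_rot": TCP orientation; "contact_force": force on the tool from outside, world axes, zero at the start; "ft_torque": the same for the moment, N m; "gripper_width": opening from 0.0 (shut) to 1.0 (fully open).
Only numpy, scipy, OpenCV 4.12 (cv2) and the standard library are available. Lean on these libraries where they do the work, as an engineer would, in place of code of your own. Each camera call takes 0.05 s, during which the arm holds its last target.

### The job

Rehearse the next welding pass with shut fingers: press the yellow start pad lightly, then follow the whole copper-coloured weld seam, round both its corners, from the yellow pad's end to the blue pad's end, fingertips about a centimetre above the bead and never touching plate or bead. Then press the blue stop pad down lightly and finish while holding it down. Pick nothing up and leave the loose things on and around the plate where they are.

Things in the scene. Friction and masses are not known exactly. Their poses are not given: they have to be found in the camera images.
- plate: Bare aluminium plate 170 x 250 x 8 mm (its x by its y) lying level on two steel bars and fixed to the bench; origin on the bench (z = 0) under the plate's centre, z up; the plate's upper face is 28 mm above the bench. A copper-coloured Z-shaped weld bead 7 to 9 mm wide, standing 3 to 4 mm above the plate in a dark heat-tinted band 22 mm wide, runs over it through the points seam0 to seam5. Follow it with shut fingers pointing straight down.
- seam0 (a point): Point on the crest of the weld bead, 31 mm above the bench: one end of the seam, plate frame (-45, -120) mm. The seam runs straight between neighbouring numbers.
- seam1 (a point): Point on the crest of the weld bead, 31 mm above the bench: corner of the Z, plate frame (-45, -50) mm. The seam runs straight between neighbouring numbers.
- seam2 (a point): Point on the crest of the weld bead, 31 mm above the bench: on the slanting middle part, plate frame (-15, -17) mm. The seam runs straight between neighbouring numbers.
- seam3 (a point): Point on the crest of the weld bead, 31 mm above the bench: on the slanting middle part, plate frame (15, 17) mm. The seam runs straight between neighbouring numbers.
- seam4 (a point): Point on the crest of the weld bead, 31 mm above the bench: corner of the Z, plate frame (45, 50) mm. The seam runs straight between neighbouring numbers.
- seam5 (a point): Point on the crest of the weld bead, 31 mm above the bench: other end of the seam, plate frame (45, 120) mm. The seam runs straight between neighbouring numbers.
- start_pad_top (a point): Centre of the top face of the round yellow START pad of the run timer (cap 32 mm across, on a black fixed housing 48 mm across and 12 mm high, standing on a 20 mm high steel bar); 42 mm above the bench when not pressed. It stands 45 mm beyond one end of the seam, in line with it; the yellow and blue pads may be at either end.
- start_pad (a joint): How far the yellow START pad is pressed down, in m: 0 when up, 0.006 fully down. Spring: starts to move at 1.5 N, about 5 N fully down, then a hard stop; returns when let go.
- stop_pad_top (a point): Centre of the top face of the round blue STOP pad of the run timer (cap 32 mm across, on a black fixed housing 48 mm across and 12 mm high, standing on a 20 mm high steel bar); 42 mm above the bench when not pressed. It stands 45 mm beyond one end of the seam, in line with it; the yellow and blue pads may be at either end.
- stop_pad (a joint): How far the blue STOP pad is pressed down, in m: 0 when up, 0.006 fully down. Spring: starts to move at 1.5 N, about 5 N fully down, then a hard stop; returns when let go.
- eyebolt: Loose bright steel lifting eye, foot 38 mm across, 55 mm high, standing on the plate; origin under its foot. Leave alone.
- square: Loose red welding magnet block, 50 x 22 x 36 mm, standing on the plate; origin under its centre. Leave alone.
- jar: Loose small jar 52 mm across, 60 mm high, black lid, on the bench beyond the plate; origin under its centre. Leave alone.
- brush: Loose brush lying on the bench beyond the plate; leave alone. Origin under its middle.

How it is judged:
On the way, in this order (a step that is already met when the one before it is completed fails the run):
1. the yellow pad is pressed down (over 3.5 mm of its 6) (value of joint start_pad above 0.0035 m), for 0.05 s.
2. the fingertips pass close above the first end of the seam, next to the yellow pad (((horizontal distance between start_pad_top and seam0 below 0.1 m and horizontal distance between the grasp point and seam0 below 0.013 m and z of the grasp point in the frame of seam0 below 0.046 m) or (horizontal distance between start_pad_top and seam5 below 0.1 m and horizontal distance between the grasp point and seam5 below 0.013 m and z of the grasp point in the frame of seam5 below 0.046 m))), for 0.01 s.
3. the fingertips pass close above the first corner (((horizontal distance between start_pad_top and seam0 below 0.1 m and horizontal distance between the grasp point and seam1 below 0.013 m and z of the grasp point in the frame of seam1 below 0.046 m) or (horizontal distance between start_pad_top and seam5 below 0.1 m and horizontal distance between the grasp point and seam4 below 0.013 m and z of the grasp point in the frame of seam4 below 0.046 m))), for 0.01 s.
4. the fingertips pass close above the first third of the slanting part (((horizontal distance between start_pad_top and seam0 below 0.1 m and horizontal distance between the grasp point and seam2 below 0.013 m and z of the grasp point in the frame of seam2 below 0.046 m) or (horizontal distance between start_pad_top and seam5 below 0.1 m and horizontal distance between the grasp point and seam3 below 0.013 m and z of the grasp point in the frame of seam3 below 0.046 m))), for 0.01 s.
5. the fingertips pass close above the second third of the slanting part (((horizontal distance between start_pad_top and seam0 below 0.1 m and horizontal distance between the grasp point and seam3 below 0.013 m and z of the grasp point in the frame of seam3 below 0.046 m) or (horizontal distance between start_pad_top and seam5 below 0.1 m and horizontal distance between the grasp point and seam2 below 0.013 m and z of the grasp point in the frame of seam2 below 0.046 m))), for 0.01 s.
6. the fingertips pass close above the second corner (((horizontal distance between start_pad_top and seam0 below 0.1 m and horizontal distance between the grasp point and seam4 below 0.013 m and z of the grasp point in the frame of seam4 below 0.046 m) or (horizontal distance between start_pad_top and seam5 below 0.1 m and horizontal distance between the grasp point and seam1 below 0.013 m and z of the grasp point in the frame of seam1 below 0.046 m))), for 0.01 s.
7. the fingertips pass close above the far end of the seam (((horizontal distance between start_pad_top and seam0 below 0.1 m and horizontal distance between the grasp point and seam5 below 0.013 m and z of the grasp point in the frame of seam5 below 0.046 m) or (horizontal distance between start_pad_top and seam5 below 0.1 m and horizontal distance between the grasp point and seam0 below 0.013 m and z of the grasp point in the frame of seam0 below 0.046 m))), for 0.01 s.
8. the blue pad is pressed down (over 3.5 mm) (value of joint stop_pad above 0.0035 m), for 0.1 s.
At the end, for the whole second after the job is handed in: Fingers hold the blue pad over 3.5 mm down, yellow pad up, loose things within 15 mm of their start and upright. Before that, at the seam's ends, corners and between, in order, the grasp point (19 mm above the fingertips) passed within 13 mm sideways of the bead and 46 mm above it (value of joint stop_pad above 0.0035 m and contact force between the fingers and stop_pad above 0.5 N and value of joint start_pad below 0.001 m and not (distance of any of eyebolt, square, jar, brush from where it was at the start of the episode above 0.015 m or angle between any of eyebolt, square, jar's own z axis and vertical above 0.4 rad)); the arm keeps its last pose, push and grip.
It fails at once if the robot touches the plate or the bead (contact force between any of the fingers, the arm and plate above 1 N).
It fails at once if a pad is pressed harder than 40 N (contact force between the fingers and start_pad above 40 N or contact force between the fingers and stop_pad above 40 N).
It fails at once if a loose thing is moved over 15 mm, lifted or tipped (distance of any of eyebolt, square, jar, brush from where it was at the start of the episode above 0.015 m or angle between any of eyebolt, square, jar's own z axis and vertical above 0.4 rad).
It also fails if it takes over 46 s, if anything falls off the work surface, if the arm or the gripper's body presses on something with over 40 N, if the wrist force passes 120 N, or if a joint passes its speed limit or range.

## Working session

There is one attempt and no reset: what is moved stays moved. The work goes in short steps, Python scripts to look and compute and a tool call to move; the robot and the scene stay as the last step left them, time stands still between calls to the robot, and variables do not carry over. Pictures are saved under pics/ and viewed, and the job is handed in when it is done.

Besides the shell and the picture viewer there is one more tool, called as name([rows], argument=value, ...), one row to a line, values as JSON. step_arm: Moves the arm, as the interface text tells. Shifts and turns lie within -1 to 1; 1 stands for 0.1 m of shift or 2 rad of turn. Its arguments: {"type":"object","properties":{"rows":{"type":"array"}},"required":["rows"]}

```bash
ls; mkdir -p pics; python3 - <<'E'
from plant import *
import cv2
for n in ("scene","top"):
    c=get_calibration(n); print(n,c)
    cv2.imwrite(f"pics/{n}0.png",grab_frame(n)[:,:,::-1])
print(get_calibration("wrist"));print(state())
E
```

```text
pics
scene {'fov_y': 51.4518315947273, 'cx': 280.66781754436255, 'cy': 206.60077708097475, 'T': array([[ 0.28453257,  0.81821004, -0.49957337,  0.99263514],
       [ 0.95866358, -0.24410279,  0.14621208, -0.08154886],
       [-0.00231506, -0.5205249 , -0.85384335,  0.69765344],
       [ 0.        ,  0.        ,  0.        ,  1.        ]])}
top {'fov_y': 45.768423331729174, 'cx': 274.35634855203335, 'cy': 210.1716726270019, 'T': array([[ 4.39621399e-04, -9.93103575e-01,  1.17239483e-01,
         5.09089948e-01],
       [-9.99640636e-01,  2.70594800e-03,  2.66697700e-02,
         3.17924928e-02],
       [-2.68030879e-02, -1.17209076e-01, -9.92745500e-01,
         1.01224048e+00],
       [ 0.00000000e+00,  0.00000000e+00,  0.00000000e+00,
         1.00000000e+00]])}
{'fov_y': 64.68655690936671, 'cx': 281.1338248115937, 'cy': 207.22725614058058, 'tool_from_camera': array([[-2.93373080e-04, -9.57592224e-01, -2.88126789e-01,
         7.47866396e-02],
       [ 9.99999591e-01, -5.27506322e-04,  7.34964609e-04,
        -5.97257882e-04],
       [-8.55785097e-04, -2.88126455e-01,  9.57591987e-01,
        -1.42462116e-01],
       [ 0.00000000e+00,  0.00000000e+00,  0.00000000e+00,
         1.00000000e+00]])}
{'time': 0.1, 'joint_pos': array([-1.41095754e+00,  5.32796116e-02,  1.61417913e+00, -3.08457337e-05,
        1.47599963e+00, -1.19011686e-01]), 'joint_vel': array([ 0.00084226, -0.00029703, -0.00268944,  0.00150153,  0.00176823,
        0.00231877]), 'joint_efforts': array([-7.08182197e-04, -3.94905961e+01, -3.71362853e+01, -1.56636966e-04,
        3.93554452e-03, -7.71063810e-06]), 'tool_pos': array([ 0.17192477, -0.60029146,  0.23017952]), 'tool_rot': array([-9.32351509e-04,  9.90295401e-01,  1.38975349e-01, -3.43906984e-05]), 'contact_force': array([ 0.16683581, -0.23847152,  0.74780394]), 'ft_torque': array([-0.01349823,  0.02973373,  0.04870263]), 'gripper_width': 1.0041324775366594}
```

View pics/top0.png

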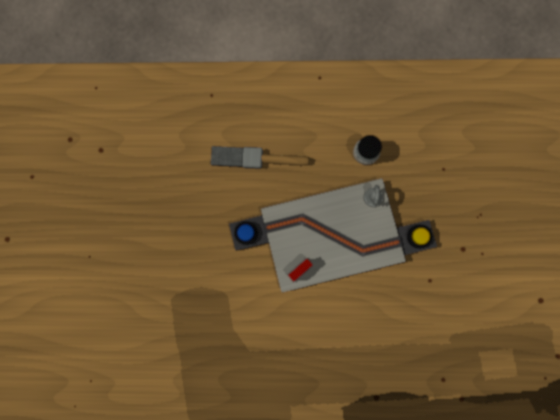

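View pics/scene0.png

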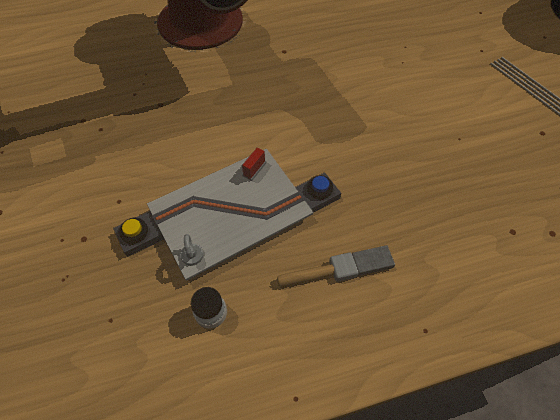

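```bash
cat > h.py <<'E'
from plant import *
import cv2, numpy as np
def ray(c,uv,T,z):
    f=210/np.tan(np.radians(c['fov_y'])/2)
    uv=np.atleast_2d(uv).astype(float)
    d=np.c_[(uv[:,0]-c['cx'])/f,(uv[:,1]-c['cy'])/f,np.ones(len(uv))]@T[:3,:3].T
    o=T[:3,3]; return o+d*((z-o[2])/d[:,2])[:,None]
def masks(im):
    h=cv2.cvtColor(im,cv2.COLOR_RGB2HSV); 
    y=cv2.inRange(h,(24,180,120),(34,255,255)); b=cv2.inRange(h,(100,130,60),(125,255,255))
    return y,b,h
def big(m):
    n,l,s,c=cv2.connectedComponentsWithStats(m); i=1+np.argmax(s[1:,4]); return c[i],s[i]
# model points, yellow at seam0 end
M=np.array([[-45,-165],[-45,-120],[-45,-50],[-15,-17],[15,17],[45,50],[45,120],[45,165]])/1000
def fit(P,Q):
    p=P-P.mean(0);q=Q-Q.mean(0);a=np.arctan2((p[:,0]*q[:,1]-p[:,1]*q[:,0]).sum(),(p*q).sum())
    R=np.array([[np.cos(a),-np.sin(a)],[np.sin(a),np.cos(a)]]);t=Q.mean(0)-R@P.mean(0)
    return a,R,t
E
python3 - <<'E'
from h import *
for n in("scene","top"):
    im=cv2.imread(f"pics/{n}0.png")[:,:,::-1].copy();c=get_calibration(n)
    y,b,h=masks(im)
    (cy,sy),(cb,sb)=big(y),big(b);print(n,cy,sy,cb,sb)
    Py=ray(c,cy,c['T'],.042)[0];Pb=ray(c,cb,c['T'],.042)[0]
    print(Py,Pb,np.linalg.norm(Py-Pb), np.hypot(.33,.09))
    # seam
    a,R,t=fit(M[[0,7]],np.array([Py[:2],Pb[:2]])); print('pads fit',a,t)
    m=cv2.inRange(h,(3,110,90),(14,220,255)); v,u=np.nonzero(m); P=ray(c,np.c_[u,v],c['T'],.031)[:,:2]
    L=(P-t)@R; ok=(abs(L[:,0])<.07)&(abs(L[:,1])<.124);L=L[ok]
    for lo,hi in((-.115,-.06),(.06,.115)):
        s=L[(L[:,1]>lo)&(L[:,1]<hi)&(abs(abs(L[:,0])-.045)<.015)];print('seg',len(s),s.mean(0), np.polyfit(s[:,1],s[:,0],1))
    s=L[abs(L[:,1])<.04];print('mid',len(s),s.mean(0),np.polyfit(s[:,1],s[:,0],1), L[:,1].min(),L[:,1].max())
    print((M@R.T+t).round(4).tolist())
E
```

```text
scene [131.0861244  226.08133971] [122 219  19  15 209] [320.29775281 182.3258427 ] [312 176  17  14 178]
[ 0.57315682 -0.22648342  0.042     ] [0.57998372 0.11471604 0.042     ] 0.3412677518213778 0.3420526275297414
pads fit 0.24624617384918113 [ 0.57657027 -0.05588369]
seg 94 [-0.04474956 -0.08705127] [ 0.00341271 -0.04445248]
seg 97 [0.04092192 0.08646015] [0.18860529 0.02461507]
mid 173 [0.00071542 0.00081956] [ 9.01463054e-01 -2.33798208e-05] -0.1216457560977516 0.12120192606233386
[[0.5731, -0.2269], [0.5622, -0.1832], [0.5451, -0.1153], [0.5662, -0.076], [0.587, -0.0357], [0.608, 0.0036], [0.591, 0.0715], [0.58, 0.1151]]
top [420.72727273 235.79144385] [413 229  16  15 187] [244.93607306 232.10958904] [237 224  17  17 219]
[ 0.57292265 -0.22582086  0.042     ] [0.58059062 0.11544466 0.042     ] 0.3413516555793179 0.3420526275297414
pads fit 0.2437866172638444 [ 0.57675664 -0.0551881 ]
seg 92 [-0.04511209 -0.08820412] [ 0.00500504 -0.04467062]
seg 97 [0.03457908 0.08783577] [0.08405922 0.02719568]
mid 186 [-0.00089098 -0.00054767] [ 8.96450561e-01 -4.00013204e-04] -0.1219975737796743 0.12056170421188175
[[0.5729, -0.2262], [0.5621, -0.1825], [0.5452, -0.1146], [0.5663, -0.0753], [0.5872, -0.0351], [0.6084, 0.0042], [0.5915, 0.0721], [0.5806, 0.1158]]
```

Yellow pad sits at about (420,236) in the top view, blue at (245,232); both views agree within 1 mm on the poses. The eyebolt (372,195) and block (300,270) are well off the seam. I'll shut the fingers and start moving.

step_arm([
  {"claw":1,"x":0.12,"y":-0.06,"z":0,"wx":0,"wy":0,"wz":0},
  {"claw":1,"x":0.25,"y":-0.12,"z":0,"wx":0,"wy":0,"wz":0},
  {"claw":1,"x":0.38,"y":-0.19,"z":0,"wx":0,"wy":0,"wz":0},
  {"claw":1,"x":0.5,"y":-0.25,"z":0,"wx":0,"wy":0,"wz":0},
  {"claw":1,"x":0.62,"y":-0.31,"z":0,"wx":0,"wy":0,"wz":0},
  {"claw":1,"x":0.75,"y":-0.38,"z":0,"wx":0,"wy":0,"wz":0},
  {"claw":1,"x":0.88,"y":-0.44,"z":0,"wx":0,"wy":0,"wz":0},
  {"claw":1,"x":1,"y":-0.5,"z":0,"wx":0,"wy":0,"wz":0},
])

```text
time: 1.1
tool_pos: [0.2551, -0.5246, 0.2313]
tool_rot: [0.0, 0.99, 0.139, 0.0]
contact_force: [1.0, -0.0, 0.6]
gripper_width: 0.003
```

step_arm([
  {"claw":1,"x":0.12,"y":-0.06,"z":0,"wx":0,"wy":0,"wz":0},
  {"claw":1,"x":0.25,"y":-0.12,"z":0,"wx":0,"wy":0,"wz":0},
  {"claw":1,"x":0.38,"y":-0.19,"z":0,"wx":0,"wy":0,"wz":0},
  {"claw":1,"x":0.5,"y":-0.25,"z":0,"wx":0,"wy":0,"wz":0},
  {"claw":1,"x":0.62,"y":-0.31,"z":0,"wx":0,"wy":0,"wz":0},
  {"claw":1,"x":0.75,"y":-0.38,"z":0,"wx":0,"wy":0,"wz":0},
  {"claw":1,"x":0.88,"y":-0.44,"z":0,"wx":0,"wy":0,"wz":0},
  {"claw":1,"x":1,"y":-0.5,"z":0,"wx":0,"wy":0,"wz":0},
])

```text
time: 2.1
tool_pos: [0.3375, -0.449, 0.2313]
tool_rot: [0.0, 0.99, 0.139, 0.0]
contact_force: [-0.4, 0.3, 0.1]
gripper_width: 0.005
```

step_arm([
  {"claw":1,"x":0.12,"y":-0.06,"z":0,"wx":0,"wy":0,"wz":0},
  {"claw":1,"x":0.25,"y":-0.12,"z":0,"wx":0,"wy":0,"wz":0},
  {"claw":1,"x":0.38,"y":-0.19,"z":0,"wx":0,"wy":0,"wz":0},
  {"claw":1,"x":0.5,"y":-0.25,"z":0,"wx":0,"wy":0,"wz":0},
  {"claw":1,"x":0.62,"y":-0.31,"z":0,"wx":0,"wy":0,"wz":0},
  {"claw":1,"x":0.75,"y":-0.38,"z":0,"wx":0,"wy":0,"wz":0},
  {"claw":1,"x":0.88,"y":-0.44,"z":0,"wx":0,"wy":0,"wz":0},
  {"claw":1,"x":1,"y":-0.5,"z":0,"wx":0,"wy":0,"wz":0},
])

```text
time: 3.1
tool_pos: [0.4199, -0.3734, 0.2313]
tool_rot: [0.0, 0.99, 0.139, 0.0]
contact_force: [-0.0, 0.2, -0.2]
gripper_width: -0.001
```

step_arm([
  {"claw":1,"x":0.12,"y":-0.06,"z":0.06,"wx":0,"wy":0,"wz":0},
  {"claw":1,"x":0.25,"y":-0.12,"z":0.12,"wx":0,"wy":0,"wz":0},
  {"claw":1,"x":0.38,"y":-0.19,"z":0.19,"wx":0,"wy":0,"wz":0},
  {"claw":1,"x":0.5,"y":-0.25,"z":0.25,"wx":0,"wy":0,"wz":0},
  {"claw":1,"x":0.62,"y":-0.31,"z":0.31,"wx":0,"wy":0,"wz":0},
  {"claw":1,"x":0.75,"y":-0.38,"z":0.38,"wx":0,"wy":0,"wz":0},
  {"claw":1,"x":0.88,"y":-0.44,"z":0.44,"wx":0,"wy":0,"wz":0},
  {"claw":1,"x":1,"y":-0.5,"z":0.5,"wx":0,"wy":0,"wz":0},
])

```text
time: 4.1
tool_pos: [0.5023, -0.2978, 0.1809]
tool_rot: [0.0, 0.99, 0.139, 0.0]
contact_force: [0.9, -0.4, -0.3]
gripper_width: 0.003
```

```bash
python3 - <<'E'
from h import *
from scipy.spatial.transform import Rotation as Ro
s=state();q=s['tool_rot'];Rt=Ro.from_quat([q[1],q[2],q[3],q[0]]).as_matrix()
c=get_calibration("wrist");T=np.eye(4);T[:3,:3]=Rt;T[:3,3]=s['tool_pos'];T=T@c['tool_from_camera']
im=grab_frame("wrist");cv2.imwrite("pics/w1.png",im[:,:,::-1])
y,b,h=masks(im);print(s['tool_pos'],s['joint_pos'].round(2))
cy,sy=big(y);print(cy,sy,ray(c,cy,T,.042))
m=cv2.inRange(h,(3,110,60),(14,255,255));print(m.sum()/255)
# targets, tool-axis shifts from here
W=np.array([[.573,-.2262],[.5622,-.1829],[.5452,-.115],[.5663,-.0757],[.5871,-.0354],[.6082,.0039],[.5912,.0718],[.5803,.1154]])
W3=np.c_[W,np.zeros(8)]
p=s['tool_pos'].copy();
print('first',Rt.T@(W3[0]+[0,0,.055]-p)/.1)
for i in range(7):print(i,(Rt.T@(W3[i+1]-W3[i])/.1).round(3))
E
```

```text
[ 0.50226413 -0.29782215  0.18090438] [-0.66 -0.01  1.76 -0.    1.39  0.63]
[219.71001495  87.14424514] [ 200   66   40   43 1338] [[ 0.57549607 -0.22544455  0.042     ]]
5709.0
first [ 0.87721712 -0.49380336  1.25903499]
0 [ 0.015 -0.446 -0.   ]
1 [ 0.024 -0.7   -0.   ]
2 [ 0.311 -0.32  -0.   ]
3 [ 0.311 -0.33  -0.   ]
4 [ 0.311 -0.32  -0.   ]
5 [ 0.024 -0.7   -0.   ]
6 [ 0.015 -0.449 -0.   ]
```

View pics/w1.png

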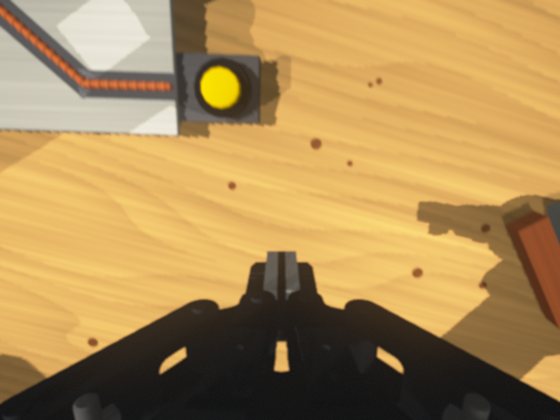

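The wrist view shows the yellow pad at (220,87), within 2.5 mm of the earlier estimate. I'll move over the pad and then press gently.

step_arm([
  {"claw":1,"x":0.11,"y":-0.06,"z":0.12,"wx":0,"wy":0,"wz":0},
  {"claw":1,"x":0.22,"y":-0.12,"z":0.25,"wx":0,"wy":0,"wz":0},
  {"claw":1,"x":0.34,"y":-0.19,"z":0.38,"wx":0,"wy":0,"wz":0},
  {"claw":1,"x":0.46,"y":-0.25,"z":0.5,"wx":0,"wy":0,"wz":0},
  {"claw":1,"x":0.57,"y":-0.31,"z":0.62,"wx":0,"wy":0,"wz":0},
  {"claw":1,"x":0.68,"y":-0.37,"z":0.75,"wx":0,"wy":0,"wz":0},
  {"claw":1,"x":0.79,"y":-0.43,"z":0.88,"wx":0,"wy":0,"wz":0},
  {"claw":1,"x":0.89,"y":-0.49,"z":1,"wx":0,"wy":0,"wz":0},
])

```text
time: 5.15
tool_pos: [0.5741, -0.2263, 0.0803]
tool_rot: [-0.0, 0.99, 0.139, -0.0]
contact_force: [0.1, 0.4, -0.5]
gripper_width: 0.0
```

step_arm([
  {"claw":1,"x":0,"y":0,"z":0.1,"wx":0,"wy":0,"wz":0},
  {"claw":1,"x":0,"y":0,"z":0.2,"wx":0,"wy":0,"wz":0},
  {"claw":1,"x":0,"y":0,"z":0.28,"wx":0,"wy":0,"wz":0},
  {"claw":1,"x":0,"y":0,"z":0.33,"wx":0,"wy":0,"wz":0},
  {"claw":1,"x":0,"y":0,"z":0.37,"wx":0,"wy":0,"wz":0},
  {"claw":1,"x":0,"y":0,"z":0.4,"wx":0,"wy":0,"wz":0},
  {"claw":1,"x":0,"y":0,"z":0.42,"wx":0,"wy":0,"wz":0},
  {"claw":1,"x":0,"y":0,"z":0.42,"wx":0,"wy":0,"wz":0},
])

```text
time: 6.15
tool_pos: [0.5737, -0.2271, 0.0397]
tool_rot: [0.0, 0.99, 0.139, 0.0]
contact_force: [-1.8, -0.6, 3.5]
gripper_width: -0.001
```

step_arm([
  {"claw":1,"x":0,"y":0,"z":0.01,"wx":0,"wy":0,"wz":0},
  {"claw":1,"x":0,"y":0,"z":0.02,"wx":0,"wy":0,"wz":0},
  {"claw":1,"x":0,"y":0,"z":0.025,"wx":0,"wy":0,"wz":0},
  {"claw":1,"x":0,"y":0,"z":0.03,"wx":0,"wy":0,"wz":0},
  {"claw":1,"x":0,"y":0,"z":0.03,"wx":0,"wy":0,"wz":0},
  {"claw":1,"x":0,"y":0,"z":0.03,"wx":0,"wy":0,"wz":0},
  {"claw":1,"x":0,"y":0,"z":0.03,"wx":0,"wy":0,"wz":0},
  {"claw":1,"x":0,"y":0,"z":0.03,"wx":0,"wy":0,"wz":0},
])

```text
time: 7.15
tool_pos: [0.5737, -0.227, 0.0364]
tool_rot: [0.0, 0.99, 0.139, 0.0]
contact_force: [-1.8, -1.3, 4.5]
gripper_width: 0.0
```

```bash
python3 - <<'E'
from h import *
for i in range(5):
    s=state();print(s['contact_force'],s['tool_pos']);im=grab_frame("scene")
cv2.imwrite("pics/s2.png",cv2.resize(im[150:270,60:220,::-1],None,fx=5,fy=5)[:600,:800])
E
```

```text
[-1.83479437 -1.2748027   4.46564863] [ 0.57373066 -0.22703819  0.03643573]
[-2.42251629 -1.23309787  4.27792488] [ 0.57374229 -0.22705166  0.03644804]
[-2.16859253 -0.53196498  5.53285046] [ 0.5737192  -0.22701858  0.03642207]
[-0.89044639 -1.29033325  4.81659096] [ 0.57371748 -0.22706073  0.03643269]
[-1.99978876 -1.18177498  3.27051035] [ 0.57373454 -0.22701973  0.03643686]
```

View pics/s2.png

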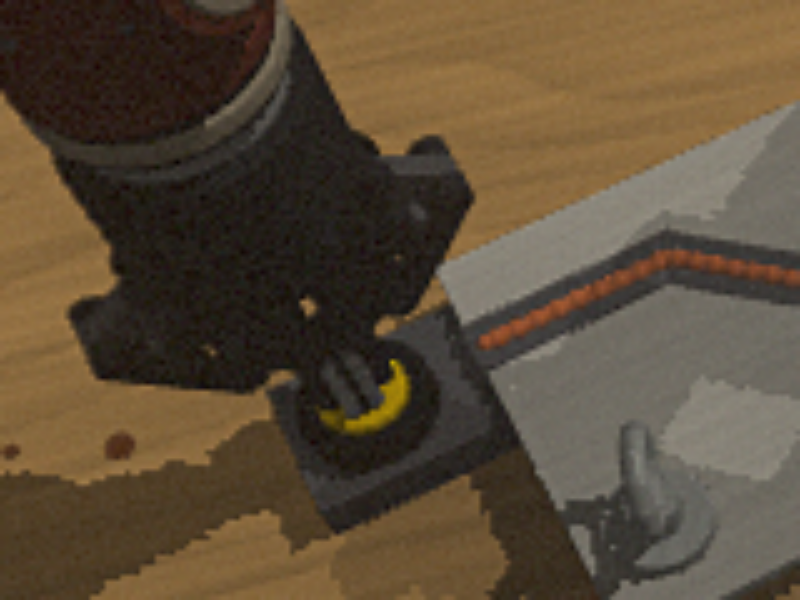

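Force is about 4.5 N with the tip at 36.4 mm, so the yellow pad is roughly 5 mm down. The zoomed view shows the fingers on the cap. Next I lift and move to the seam's first end.

step_arm([
  {"claw":1,"x":0,"y":0,"z":-0.1,"wx":0,"wy":0,"wz":0},
  {"claw":1,"x":0,"y":0,"z":-0.2,"wx":0,"wy":0,"wz":0},
  {"claw":1,"x":0,"y":-0.1,"z":-0.2,"wx":0,"wy":0,"wz":0},
  {"claw":1,"x":0,"y":-0.22,"z":-0.2,"wx":0,"wy":0,"wz":0},
  {"claw":1,"x":0,"y":-0.34,"z":-0.2,"wx":0,"wy":0,"wz":0},
  {"claw":1,"x":0,"y":-0.45,"z":-0.15,"wx":0,"wy":0,"wz":0},
  {"claw":1,"x":0,"y":-0.45,"z":-0.07,"wx":0,"wy":0,"wz":0},
  {"claw":1,"x":0,"y":-0.45,"z":-0.07,"wx":0,"wy":0,"wz":0},
])

```text
time: 8.4
tool_pos: [0.5604, -0.1833, 0.0419]
tool_rot: [-0.001, 0.99, 0.139, -0.001]
contact_force: [1.0, -0.2, -0.3]
gripper_width: -0.002
```

```bash
python3 - <<'E'
from h import *
from scipy.spatial.transform import Rotation as Ro
s=state();q=s['tool_rot'];Rt=Ro.from_quat([q[1],q[2],q[3],q[0]]).as_matrix()
print(s['tool_pos'],s['contact_force'])
W=np.array([[.5622,-.1829],[.5452,-.115],[.6082,.0039],[.5912,.0718],[.5803,.1154]])
for w in W: print(((np.r_[w,.043]-s['tool_pos'])@Rt/.1).round(3))
cv2.imwrite("pics/s3.png",cv2.resize(grab_frame("scene")[130:250,80:240,::-1],None,fx=5,fy=5))
E
```

```text
[ 0.5603904  -0.18325414  0.04194861] [ 0.96384104 -0.18570033 -0.28971528]
[ 0.018  0.002 -0.011]
[ 0.042 -0.698 -0.01 ]
[ 0.975 -1.668 -0.01 ]
[ 0.998 -2.367 -0.009]
[ 1.014 -2.816 -0.008]
```

View pics/s3.png

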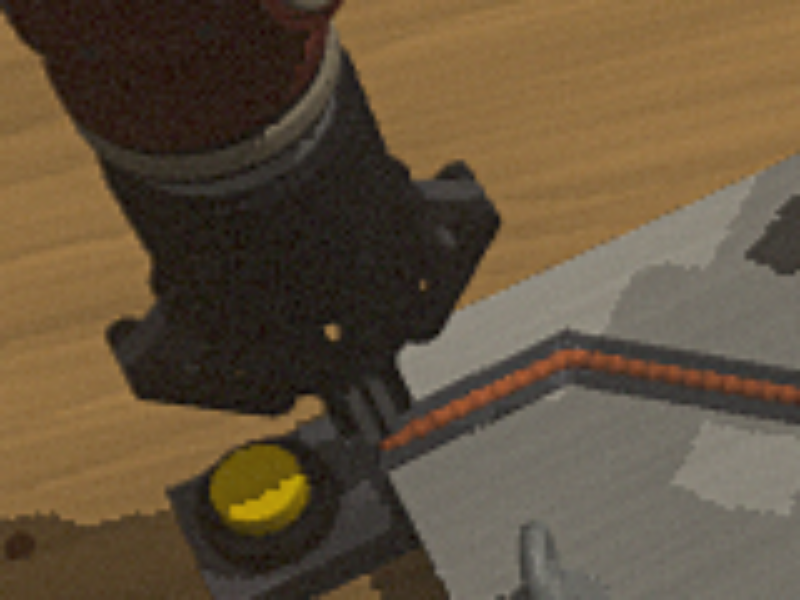

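The fingertips are just before the seam's end at the right height, and the yellow pad is back up. I'll follow the first leg through to the corner.

step_arm([
  {"claw":1,"x":0.02,"y":-0.08,"z":-0.01,"wx":0,"wy":0,"wz":0},
  {"claw":1,"x":0.02,"y":-0.18,"z":-0.01,"wx":0,"wy":0,"wz":0},
  {"claw":1,"x":0.03,"y":-0.28,"z":-0.01,"wx":0,"wy":0,"wz":0},
  {"claw":1,"x":0.03,"y":-0.38,"z":-0.01,"wx":0,"wy":0,"wz":0},
  {"claw":1,"x":0.03,"y":-0.48,"z":-0.01,"wx":0,"wy":0,"wz":0},
  {"claw":1,"x":0.04,"y":-0.58,"z":-0.01,"wx":0,"wy":0,"wz":0},
  {"claw":1,"x":0.04,"y":-0.7,"z":-0.01,"wx":0,"wy":0,"wz":0},
  {"claw":1,"x":0.04,"y":-0.7,"z":-0.01,"wx":0,"wy":0,"wz":0},
])

```text
time: 9.45
tool_pos: [0.5454, -0.1143, 0.0442]
tool_rot: [-0.0, 0.99, 0.139, -0.0]
contact_force: [0.9, -0.1, 0.0]
gripper_width: -0.001
```

```bash
python3 - <<'E'
from h import *
from scipy.spatial.transform import Rotation as Ro
s=state();q=s['tool_rot'];Rt=Ro.from_quat([q[1],q[2],q[3],q[0]]).as_matrix()
print(s['tool_pos'],s['contact_force'])
W=np.array([[.5452,-.115],[.6082,.0039],[.5912,.0718],[.5803,.1154]])
for w in W: print(((np.r_[w,.043]-s['tool_pos'])@Rt/.1).round(3))
cv2.imwrite("pics/w4.png",grab_frame("wrist")[:,:,::-1])
cv2.imwrite("pics/s4.png",cv2.resize(grab_frame("scene")[130:250,120:280,::-1],None,fx=5,fy=5))
E
```

```text
[ 0.54544575 -0.11433138  0.0441612 ] [ 0.86484306 -0.10058362  0.02786639]
[-0.004  0.006  0.012]
[ 0.93  -0.963  0.012]
[ 0.954 -1.662  0.012]
[ 0.97  -2.112  0.012]
```

View pics/w4.png

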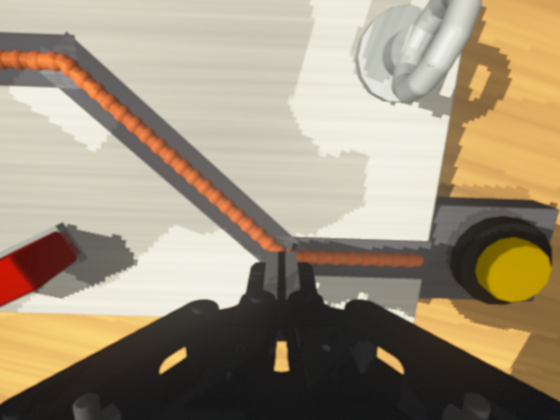

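View pics/s4.png

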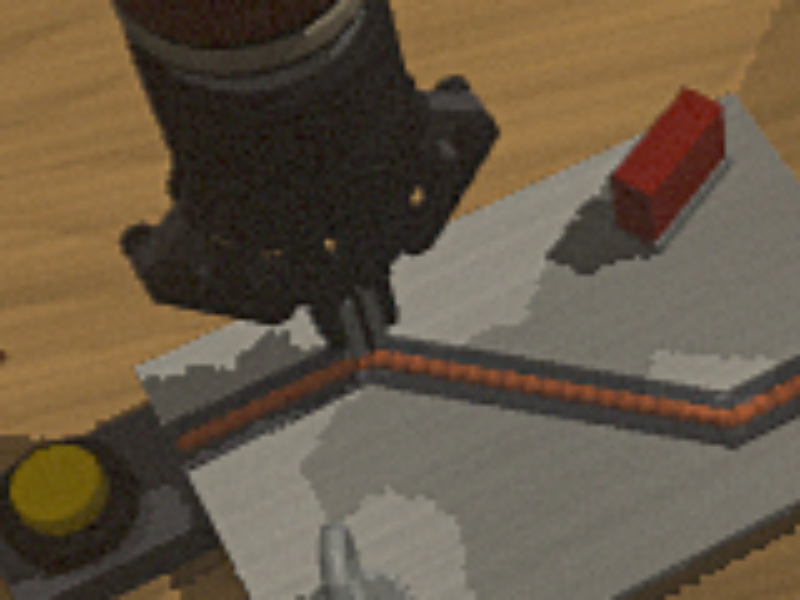

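```bash
python3 - <<'E'
from h import *
a=.245;R=np.array([[np.cos(a),-np.sin(a)],[np.sin(a),np.cos(a)]]);t=np.array([.5767,-.0555])
c=get_calibration("top");im=cv2.imread("pics/top0.png")[:,:,::-1].copy()
h=cv2.cvtColor(im,cv2.COLOR_RGB2HSV)
m=cv2.inRange(h,(0,200,80),(3,255,255))|cv2.inRange(h,(175,200,80),(179,255,255));m[:200]=0;m[320:]=0
ct=max(cv2.findContours(m,0,2)[0],key=cv2.contourArea);bx=cv2.boxPoints(cv2.minAreaRect(ct));
print('block local mm',((ray(c,bx,c['T'],.064)[:,:2]-t)@R*1000).round())
print('eyebolt foot/top px',((ray(c,[[375,197],[372,190],[383,187]],c['T'],.05)[:,:2]-t)@R*1000).round())
E
```

```text
block local mm [[-55. 102.]
 [-35.  62.]
 [-47.  56.]
 [-68.  95.]]
eyebolt foot/top px [[  49.  -97.]
 [  64.  -95.]
 [  64. -118.]]
```

The block's nearest corner is at plate (-40, 58) mm and the eyebolt at about (50, -97), so both clear the gripper. I'll continue with the slanting part.

step_arm([
  {"claw":1,"x":0.12,"y":-0.12,"z":0.01,"wx":0,"wy":0,"wz":0},
  {"claw":1,"x":0.24,"y":-0.25,"z":0.01,"wx":0,"wy":0,"wz":0},
  {"claw":1,"x":0.36,"y":-0.37,"z":0.01,"wx":0,"wy":0,"wz":0},
  {"claw":1,"x":0.48,"y":-0.5,"z":0.01,"wx":0,"wy":0,"wz":0},
  {"claw":1,"x":0.6,"y":-0.62,"z":0.01,"wx":0,"wy":0,"wz":0},
  {"claw":1,"x":0.76,"y":-0.79,"z":0.01,"wx":0,"wy":0,"wz":0},
  {"claw":1,"x":0.93,"y":-0.96,"z":0.01,"wx":0,"wy":0,"wz":0},
  {"claw":1,"x":0.93,"y":-0.96,"z":0.01,"wx":0,"wy":0,"wz":0},
])

```text
time: 10.55
tool_pos: [0.6097, 0.0044, 0.0434]
tool_rot: [0.0, 0.99, 0.14, 0.0]
contact_force: [0.4, -0.8, 0.1]
gripper_width: 0.003
```

```bash
python3 - <<'E'
from h import *
from scipy.spatial.transform import Rotation as Ro
s=state();q=s['tool_rot'];Rt=Ro.from_quat([q[1],q[2],q[3],q[0]]).as_matrix()
print(s['tool_pos'],s['contact_force'])
W=np.array([[.6082,.0039],[.5912,.0718],[.5803,.1154]])
for w in W: print(((np.r_[w,.043]-s['tool_pos'])@Rt/.1).round(3))
im=grab_frame("wrist");cv2.imwrite("pics/w5.png",im[:,:,::-1])
c=get_calibration("wrist");T=np.eye(4);T[:3,:3]=Rt;T[:3,3]=s['tool_pos'];T=T@c['tool_from_camera']
cb,sb=big(masks(im)[1]);print(cb,sb,ray(c,cb,T,.042))
E
```

```text
[0.60966741 0.00435068 0.04343441] [ 0.35837136 -0.78097128  0.08366174]
[-0.015  0.     0.004]
[ 0.01  -0.699  0.004]
[ 0.026 -1.148  0.004]
[ 48.69170374 257.08139231] [  11  225   77   66 3821] [[0.58553944 0.11263178 0.042     ]]
```

View pics/w5.png

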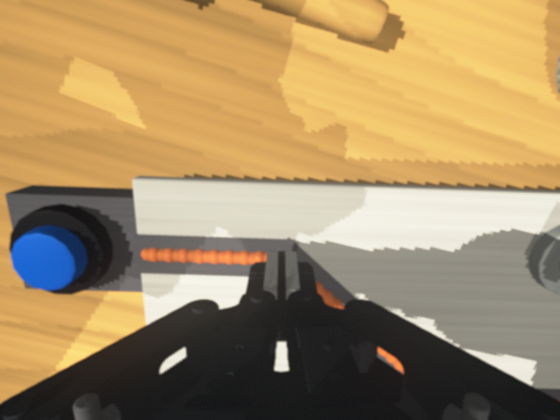

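The tip sits over the second corner, and the blue pad is at about (49,257) in the wrist view. Next is the last leg.

step_arm([
  {"claw":1,"x":0,"y":-0.1,"z":0,"wx":0,"wy":0,"wz":0},
  {"claw":1,"x":0,"y":-0.2,"z":0,"wx":0,"wy":0,"wz":0},
  {"claw":1,"x":0,"y":-0.3,"z":0,"wx":0,"wy":0,"wz":0},
  {"claw":1,"x":0.01,"y":-0.4,"z":0,"wx":0,"wy":0,"wz":0},
  {"claw":1,"x":0.01,"y":-0.5,"z":0,"wx":0,"wy":0,"wz":0},
  {"claw":1,"x":0.01,"y":-0.6,"z":0,"wx":0,"wy":0,"wz":0},
  {"claw":1,"x":0.01,"y":-0.7,"z":0,"wx":0,"wy":0,"wz":0},
  {"claw":1,"x":0.01,"y":-0.7,"z":0,"wx":0,"wy":0,"wz":0},
])

```text
time: 11.6
tool_pos: [0.5902, 0.0709, 0.0433]
tool_rot: [0.0, 0.99, 0.139, -0.0]
contact_force: [0.5, -0.3, -0.0]
gripper_width: -0.0
```

```bash
python3 - <<'E'
from h import *
from scipy.spatial.transform import Rotation as Ro
s=state();q=s['tool_rot'];Rt=Ro.from_quat([q[1],q[2],q[3],q[0]]).as_matrix()
print(s['tool_pos'],s['contact_force'])
W=np.array([[.5912,.0718],[.581,.1152]])
for w in W: print(((np.r_[w,.043]-s['tool_pos'])@Rt/.1).round(3))
im=grab_frame("wrist");cv2.imwrite("pics/w6.png",im[:,:,::-1])
E
```

```text
[0.59022598 0.07094503 0.04326152] [ 0.52656647 -0.32378294 -0.00972484]
[ 0.012 -0.006  0.003]
[ 0.034 -0.451  0.003]
```

View pics/w6.png

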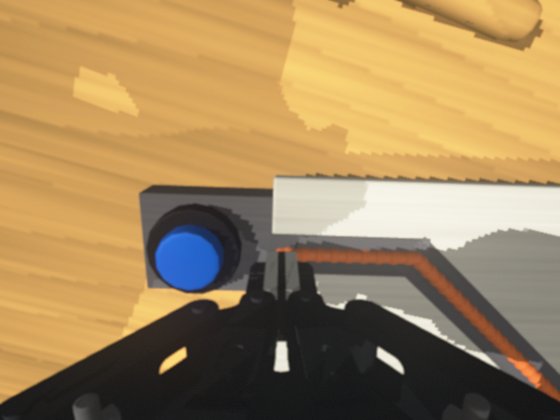

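The tip is at the seam's far end, where the bead end shows at about (280,250). I'll overshoot slightly, lift and move over the blue pad.

step_arm([
  {"claw":1,"x":0.01,"y":-0.04,"z":0,"wx":0,"wy":0,"wz":0},
  {"claw":1,"x":0.01,"y":-0.04,"z":-0.13,"wx":0,"wy":0,"wz":0},
  {"claw":1,"x":0.02,"y":-0.1,"z":-0.15,"wx":0,"wy":0,"wz":0},
  {"claw":1,"x":0.03,"y":-0.22,"z":-0.15,"wx":0,"wy":0,"wz":0},
  {"claw":1,"x":0.03,"y":-0.34,"z":-0.15,"wx":0,"wy":0,"wz":0},
  {"claw":1,"x":0.03,"y":-0.45,"z":-0.15,"wx":0,"wy":0,"wz":0},
  {"claw":1,"x":0.03,"y":-0.45,"z":-0.08,"wx":0,"wy":0,"wz":0},
  {"claw":1,"x":0.03,"y":-0.45,"z":0,"wx":0,"wy":0,"wz":0},
])

```text
time: 12.65
tool_pos: [0.5808, 0.1144, 0.0426]
tool_rot: [0.0, 0.99, 0.139, -0.0]
contact_force: [-0.4, -0.5, 0.5]
gripper_width: 0.001
```

step_arm([
  {"claw":1,"x":0,"y":0,"z":0.01,"wx":0,"wy":0,"wz":0},
  {"claw":1,"x":0,"y":0,"z":0.02,"wx":0,"wy":0,"wz":0},
  {"claw":1,"x":0,"y":0,"z":0.03,"wx":0,"wy":0,"wz":0},
  {"claw":1,"x":0,"y":0,"z":0.04,"wx":0,"wy":0,"wz":0},
  {"claw":1,"x":0,"y":0,"z":0.05,"wx":0,"wy":0,"wz":0},
  {"claw":1,"x":0,"y":0,"z":0.06,"wx":0,"wy":0,"wz":0},
  {"claw":1,"x":0,"y":0,"z":0.06,"wx":0,"wy":0,"wz":0},
  {"claw":1,"x":0,"y":0,"z":0.06,"wx":0,"wy":0,"wz":0},
])

```text
time: 13.65
tool_pos: [0.581, 0.1142, 0.0374]
tool_rot: [0.0, 0.99, 0.139, 0.0]
contact_force: [-1.4, -1.8, 4.5]
gripper_width: 0.0
```

```bash
python3 - <<'E'
from h import *
F=[]
for i in range(6):
    s=state();F.append(s['contact_force']);im=grab_frame("scene")
print(np.mean(F,0),np.std(F,0),s['tool_pos'],s['time'])
cv2.imwrite("pics/s7.png",im[:,:,::-1])
cv2.imwrite("pics/s7z.png",cv2.resize(im[110:230,240:400,::-1],None,fx=5,fy=5))
E
```

```text
[-2.01913957 -2.08194956  4.31214858] [0.50560786 0.67944591 0.18298059] [0.58112028 0.11421921 0.03742046] 13.9
```

View pics/s7z.png

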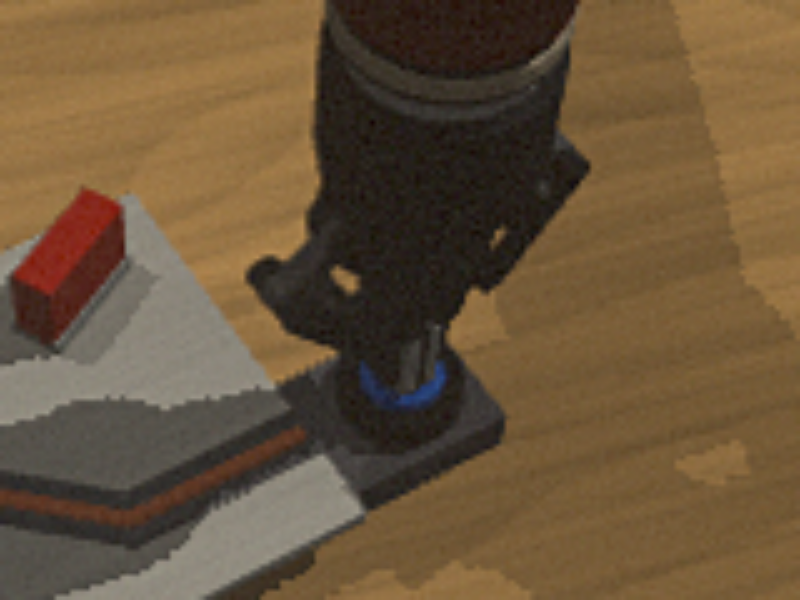

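View pics/s7.png

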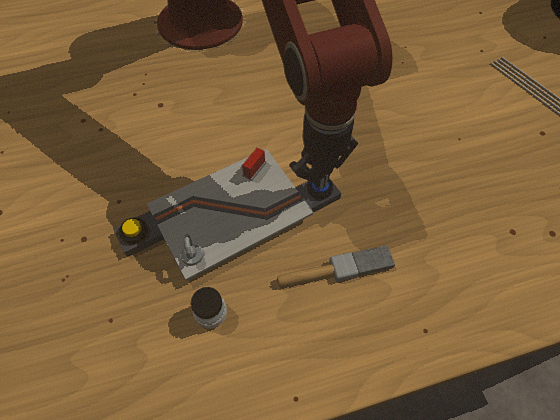

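The blue pad is about 4.7 mm down by both force and height. I'll add half a millimetre for margin and hand in.

step_arm([
  {"claw":1,"x":0,"y":0,"z":0.005,"wx":0,"wy":0,"wz":0},
  {"claw":1,"x":0,"y":0,"z":0.005,"wx":0,"wy":0,"wz":0},
  {"claw":1,"x":0,"y":0,"z":0.005,"wx":0,"wy":0,"wz":0},
  {"claw":1,"x":0,"y":0,"z":0.005,"wx":0,"wy":0,"wz":0},
  {"claw":1,"x":0,"y":0,"z":0.005,"wx":0,"wy":0,"wz":0},
  {"claw":1,"x":0,"y":0,"z":0.005,"wx":0,"wy":0,"wz":0},
  {"claw":1,"x":0,"y":0,"z":0.005,"wx":0,"wy":0,"wz":0},
  {"claw":1,"x":0,"y":0,"z":0.005,"wx":0,"wy":0,"wz":0},
])

```text
time: 14.95
tool_pos: [0.5811, 0.1143, 0.0369]
tool_rot: [0.0, 0.99, 0.139, 0.0]
contact_force: [-0.5, -3.7, 3.4]
gripper_width: 0.004
```

```bash
python3 - <<'E'
from plant import *
s=state();print(s['tool_pos'],s['contact_force'],s['time']);print(job_done())
E
```

```text
[0.58113718 0.11428207 0.03689527] [-0.50900693 -3.68710872  3.40743831] 14.95
the job is handed in; nothing more can be done
None
```

I ran the whole rehearsal and handed the job in at 14.95 s, with the shut fingers still holding the blue pad down. No verdict came back.

- **Yellow pad:** pressed about 5 mm, at roughly 4.5 N. It was up again in the later pictures.
- **Seam:** I followed it from the yellow end round both corners to the blue end, with the tips 11–13 mm above the bead crest. At the ends and corners the measured tip was within about 2 mm of the computed seam points, and I felt no contact on the way. At the first end one picture suggested the tip was up to 7 mm short of the end, but the path then ran along the bead from there.
- **Blue pad:** the tip was at 36.9 mm at hand-in, so the pad was about 5 mm down. The six readings before the last half millimetre of press averaged 4.3 N. The single reading at hand-in was lower, 3.4 N upward with 3.7 N sideways. I took it as noise, as single readings had spread over 3.3–5.5 N on the yellow pad. I did not average again.
- **Loose things:** in the last overall picture, taken just before that half millimetre, the eyebolt, block, jar and brush look unmoved. I judged that by eye and did not measure it.
- **Disagreement between cameras:** the wrist camera put the pads 2.5 mm (yellow) and 5 mm (blue) from where the fixed cameras did. I mainly used the fixed cameras' positions, and both presses landed on the caps.

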